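Set the protecting cap of a radiator valve and hold it for the paint mark

TASK

Lift the straight brass radiator valve that has the black knurled cap on it and lower it (do not drop it), cap upwards, into the raised assembly nest so that its two hexagons sit fully down in the two forks. Then screw the cap clockwise until it bottoms out, back it off a quarter turn so that it no longer presses on the valve pin, and finish with your gripper still closed on the cap, holding it at that setting while I put on the paint mark. Leave the other fittings, the spare cap and the marker where they lie.

Things in the scene. Friction and masses are not known exactly. Their poses are not given: they have to be found in the camera images.
- valve: Loose straight brass valve, 0.29 to 0.44 kg with its cap, standing upright. Origin on the axis of its run, midway between its two hexagons, 15 mm above what it stands on; x along the run to the tailpiece, z up to the cap. Hexagons 30 mm across flats (flats up and down), 34.6 mm wide, 18 mm long, centres at x = -29 and +29 mm; chest of radius 17.5 mm between; round tailpiece out to x = +60 mm.
- cap: The valve's black knurled cap: cylinder 36 mm in diameter, 26 mm high, pointer rib on top. Origin at its centre, on the valve's z axis, 42 mm above the valve's origin when bottomed (0.24 mm more per rad unscrewed). Stiff to turn (0.05 N m), it stays where left; the valve can be carried by it, gripped from above from any side. The hexagons' tops lie 14 mm below its lower rim.
- cap_turn (a joint): Turn of the cap on the valve in rad: 0 = bottomed out (hard stop), growing as it is unscrewed, anticlockwise seen from above; a quarter turn back is 1.57. It starts between 2.6 and 4.0.
- nest: Steel assembly nest fixed to the bench. Origin: centre of the underside of its base plate, 120 x 95 x 12 mm (x, y, z). Two forked uprights, 13 mm thick, centres at x = -29 and +29 mm, 70 mm wide along y, 82 mm high; each has an open-topped slot 37 mm wide along y, its floor 58 mm above the bench, the top 7 mm flared to 49 mm as a lead-in.
- nest_seat (a point): Point of the nest, 73 mm above the bench, where the valve's origin lies when its hexagons sit down in the forks; x along the line through the two forks (the run of the valve lies along it, tailpiece to either side), z up.
- angle_valve: Bystander: brass angle valve without a cap, 60 mm high, tail 60 mm long along its x. Origin at the centre of its foot.
- elbow: Bystander: brass elbow, two legs 34 mm long along its x and y, 28 mm high. Origin under its corner.
- spare_cap: Bystander: loose black cap like the valve's, standing upside down (open end up), 36 mm in diameter, 26 mm high. Origin under its centre.
- marker: Bystander: paint marker lying along its x, 128 mm long, 17 mm thick. Origin under its centre.

How it is judged:
By the outcome, as a careful person would: the job done as asked, in the order asked, and still so for the second after the job is handed in, while the arm keeps its last pose, push and grip.
It also fails if it takes over 64 s, if anything falls off the work surface, if the arm or the gripper's body presses on something with over 40 N, if the wrist force passes 120 N, or if a joint passes its speed limit or range.

ROBOT

A 7-joint arm with a two-finger parallel gripper is mounted at the origin on the work surface. World frame = base frame: x ahead of the robot, y to its left, z up, the work surface at z = 0. Lengths are in m, angles in rad, forces in N, time in s.
With the tool pointing down it reaches from about 0.425 to 0.95 m from the base axis. Payload 16.7 kg.
Tool frame: the origin (TCP) lies on the centre line of the jaws, within the pads' length; the fingertips stand 17 mm ahead of it and the grasp point (between the pads) lies 2 mm behind it (r.nose_length is the distance from the TCP to the fingertips, in m); z points along the fingers, y is the direction in which the jaws open and shut (so a half turn about z gives the same grasp; the last joint's range is limited). The gripper opens to 94 mm and grips with 3 to 60 N. Pads are 16 mm wide; open, the fingers measure 119 mm over their backs; the gripper's body (75 mm by 177 mm) begins 78 mm behind the grasp point.
Start: joints at [1.177, 0.426, 0.074, 1.606, -0.034, 1.111, -0.067], TCP at [0.164, -0.655, 0.222] pointing down, gripper open.
Joint ranges: [-2.85, 2.85], [-0.5, 2.14], [-1.23, 1.37], [0.21, 2.46], [-1.02, 4.16], [0.16, 2.05], [-2.73, 2.73]. Speed limits (rad/s): [1.89, 1.89, 2.39, 2.39, 3.01, 3.01, 3.01].

INTERFACE

Orientations are given as a 3x3 rotation matrix whose columns are the frame's x, y, z axes.
In Python, from rig import r gives the robot as it stands. The module is installed in compiled form; this text tells all that it offers.
- The arm moves only by the tool apply_moves, never from a script. Its argument "increments" is a list of rows, each a list of 3 entries, a list of its own where there are three numbers: the closure, from 0 (fully open) to 1 (shut), then the shift along the world's x, y, z scaled (see below), then the turn about the world's z scaled (see below). A call has 1 to 10 rows; each row shifts and turns the commanded pose from where the row before left it; what a row does not reach is not made up. The controller multiplies each number of a shift by 500 mm and each number of a turn by 0.1 rad. A row lasts 1/12 s, in which the tool goes at most 41.7 mm and 7.16 degrees, less where a joint would pass 70% of its speed; a pose out of reach is approached as far as the arm can. A call with a number of a shift or a turn outside -1 to 1 is refused whole. A call with a gripper value outside its range is refused whole. The fingers move at their own pace and stop on an object; "grip_force" is the grip in N (left out, the last holds). Time passes only in rows, so rows that do not move let the fingers close. It gives the time, the measured TCP pose, the force and the opening at its end, in the units of the state.
- r.get_obs(): the state, without advancing time (a new reading comes with each control period).
- r.camera(name): name is "scene" or "side" or "wrist"; returns the picture (420x560x3 uint8, red, green, blue); there is no depth.
- r.camera_params(name): a dict with "K" (3x3 intrinsics, pixels), "R" (3x3) and "t" (3): a world point X has camera coordinates R X + t; the wrist camera has in their place "tool_from_camera" (4x4, takes a point from camera to tool coordinates, whose origin is the TCP and whose axes are the flange's). Camera axes: x right, y down, z forward; pixel columns grow to the right and rows downward; lengths in m; the calibration is good to about 2 mm. A picture is of the moment at which its call begins: read the wrist's pose just before it. camera_params takes no time and is no camera call.
- r.job_done(): hands the job in, once; it reports no verdict.
The state is a dict: "time": time; "joint_positions": joint angles; "joint_vel": joint speeds; "tau": joint torques, N m; "tool_pos": TCP position; "ee_rot": TCP orientation; "ft_force": force on the tool from outside, world axes, zero at the start; "moment": the same for the moment, N m; "opening": finger opening in m.
Only numpy, scipy, OpenCV 4.12 (cv2) and the standard library are available. Lean on these libraries where they do the work, as an engineer would, in place of code of your own. Each camera call takes 0.05 s, during which the arm holds its last target. There are 200 camera calls.

## Working session

There is one attempt and no reset: what is moved stays moved. The work goes in short steps, Python scripts to look and compute and a tool call to move; the robot and the scene stay as the last step left them, time stands still between calls to the robot, and variables do not carry over. Pictures are saved under pics/ and viewed, on a budget of 10 in all, crops included, one or two more only if the job needs it, and the job is handed in when it is done.

Besides the shell and the picture viewer there is one more tool, called after "Call:" in YAML: its name, and indented under it one key for each argument. apply_moves: Moves the arm, as the interface text tells. Its arguments: {"type":"object","properties":{"increments":{"type":"array","items":{"type":"array"}},"grip_force":{"type":"number"}},"required":["increments"]}

```bash
mkdir -p pics
python3 - <<'E'
from rig import r
import cv2,numpy as np
o=r.get_obs();print({k:np.round(v,3) for k,v in o.items()})
a=r.camera("scene");b=r.camera("side")
cv2.imwrite("pics/scene.png",a[:,:,::-1]);cv2.imwrite("pics/side.png",b[:,:,::-1])
for n in("scene","side","wrist"):print(n,r.camera_params(n))
E
```

```text
{'time': np.float64(0.0), 'joint_positions': array([ 1.177,  0.427,  0.074,  1.607, -0.034,  1.111, -0.067]), 'joint_vel': array([ 0.001, -0.   , -0.001,  0.   ,  0.001,  0.002, -0.001]), 'tau': array([ 5.0000e-03, -9.3581e+01,  3.6690e+00, -4.5418e+01, -4.9000e-02,
        2.0000e-02,  0.0000e+00]), 'tool_pos': array([ 0.163, -0.654,  0.222]), 'ee_rot': array([[ 0.97 ,  0.242, -0.   ],
       [ 0.242, -0.97 ,  0.001],
       [-0.   , -0.001, -1.   ]]), 'ft_force': array([0.102, 0.02 , 0.178]), 'moment': array([-0.016, -0.003, -0.017]), 'opening': np.float64(0.094)}
scene {'K': array([[497.86153235,   0.        , 282.13026199],
       [  0.        , 497.86153235, 210.31531409],
       [  0.        ,   0.        ,   1.        ]]), 'R': array([[-0.47493597,  0.87991135,  0.01385026],
       [ 0.54197666,  0.30486141, -0.78314802],
       [-0.69332324, -0.36443865, -0.62168107]]), 't': array([ 0.29720858, -0.28706585,  1.4653649 ])}
side {'K': array([[479.95927247,   0.        , 274.53114301],
       [  0.        , 479.95927247, 197.4992252 ],
       [  0.        ,   0.        ,   1.        ]]), 'R': array([[-0.98427156, -0.17626832,  0.0117885 ],
       [-0.0964266 ,  0.48013048, -0.87188109],
       [ 0.14802499, -0.85930449, -0.48957574]]), 't': array([0.597053  , 0.11894125, 0.97571428])}
wrist {'K': array([[366.6475424 ,   0.        , 272.67062873],
       [  0.        , 366.6475424 , 200.8086943 ],
       [  0.        ,   0.        ,   1.        ]]), 'tool_from_camera': array([[-2.19428346e-04, -9.66337633e-01, -2.57277149e-01,
         7.47266578e-02],
       [ 9.99999976e-01, -2.06101073e-04, -7.87676537e-05,
        -7.69544507e-04],
       [ 2.30910516e-05, -2.57277160e-01,  9.66337655e-01,
        -1.61297725e-01],
       [ 0.00000000e+00,  0.00000000e+00,  0.00000000e+00,
         1.00000000e+00]])}
```

View pics/scene.png

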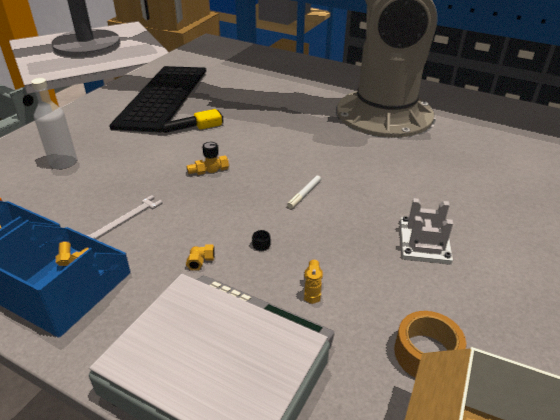

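View pics/side.png

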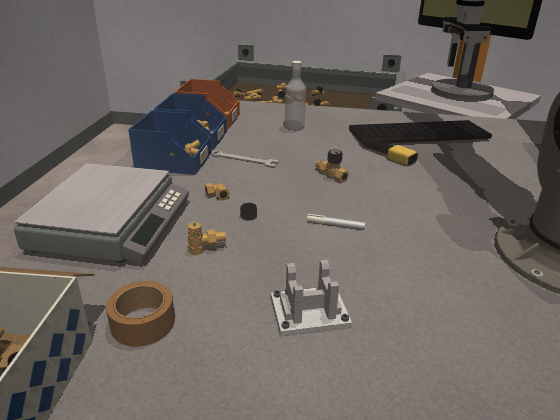

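The scene view shows the capped valve at about (209,163) with its cap at (210,150). The nest is at (427,235), and the marker, spare cap, elbow and angle valve lie between them. In the side view the valve is at (332,170), its cap at (335,156) and the nest at (312,305).

```bash
cat > h.py <<'E'
import numpy as np,cv2
from rig import r
def cam(n):
    p=r.camera_params(n)
    if n!="wrist": return p["K"],p["R"],p["t"]
    o=r.get_obs();T=np.eye(4);T[:3,:3]=o["ee_rot"];T[:3,3]=o["tool_pos"]
    W=np.linalg.inv(T@p["tool_from_camera"]);return p["K"],W[:3,:3],W[:3,3]
def proj(c,X):
    K,R,t=c;q=K@(R@np.array(X,float)+t);return q[:2]/q[2]
def ray(c,uv):
    K,R,t=c;return -R.T@t,R.T@np.linalg.inv(K)@[uv[0],uv[1],1]
def onz(c,uv,z):
    o,d=ray(c,uv);return o+d*(z-o[2])/d[2]
def tri(c1,u1,c2,u2):
    A=[];b=[]
    for c,u in((c1,u1),(c2,u2)):
        o,d=ray(c,u);d/=np.linalg.norm(d);P=np.eye(3)-np.outer(d,d);A.append(P);b.append(P@o)
    return np.linalg.lstsq(np.vstack(A),np.hstack(b),rcond=None)[0]
E
python3 - <<'E'
from h import *
cs,cd=cam("scene"),cam("side")
a=cv2.imread("pics/scene.png");b=cv2.imread("pics/side.png")
def blob(im,box,f):
    x0,y0,x1,y1=box;s=im[y0:y1,x0:x1];m=f(s).astype(np.uint8)
    n,l,st,c=cv2.connectedComponentsWithStats(m);i=1+st[1:,4].argmax()
    print(st[i]+[x0,y0,0,0,0]);return c[i]+[x0,y0],(l==i),(x0,y0)
dark=lambda s:s.max(2)<60
brass=lambda s:(s[...,2].astype(int)-s[...,0]>60)
u1,_,_=blob(a,(195,138,230,165),dark);u2,_,_=blob(b,(318,142,352,168),dark)
X=tri(cs,u1,cd,u2);print("cap",X,u1,u2,onz(cs,u1,.058),onz(cd,u2,.058))
for nm,c,im,box in(("s",cs,a,(180,138,235,180)),("d",cd,b,(305,145,355,185))):
    u,m,o=blob(im,box,brass);pts=np.argwhere(m)[:,::-1].astype(np.float32)+o
    vx,vy,x,y=cv2.fitLine(pts,cv2.DIST_L2,0,.01,.01).ravel()
    t=(pts-[x,y])@[vx,vy];e1=np.array([x,y])+t.min()*np.array([vx,vy]);e2=np.array([x,y])+t.max()*np.array([vx,vy])
    p,q=onz(c,e1,.015),onz(c,e2,.015);d=q-p;print(nm,p,q,np.linalg.norm(d),np.degrees(np.arctan2(d[1],d[0])))
for n,u1,u2 in(("nest",(427,235),(312,305)),):print(n,tri(cs,u1,cd,u2))
o=r.get_obs();print(proj(cs,o["tool_pos"]),proj(cd,o["tool_pos"]))
cv2.imwrite("pics/n.png",np.hstack([cv2.resize(a[190:270,390:465],None,fx=5,fy=5,interpolation=2),cv2.resize(b[250:340,260:360],None,fx=4,fy=4,interpolation=2)[:400].copy() if 0 else cv2.resize(cv2.resize(b[250:340,260:360],None,fx=4,fy=4,interpolation=2),(400,400))]))
E
```

```text
[203 144  15  15 154]
[328 150  14  14 144]
cap [ 0.49667238 -0.26511913  0.05320038] [210.26623377 151.84415584] [334.42361111 157.6875    ] [ 0.50471357 -0.25880195  0.058     ] [ 0.49593087 -0.25735128  0.058     ]
[187 155  42  19 492]
s [ 0.54047448 -0.30525135  0.015     ] [ 0.46192194 -0.23871285  0.015     ] 0.10294596693967656 139.73348801647646
[331 168  16  10  78]
d [ 0.50212394 -0.26246797  0.015     ] [ 0.46320045 -0.27116212  0.015     ] 0.03988265489701021 -167.4088156873295
nest [0.49569603 0.2645346  0.01693054]
[161.05441491  14.35737852] [457.48848272  63.94764993]
```

View pics/n.png

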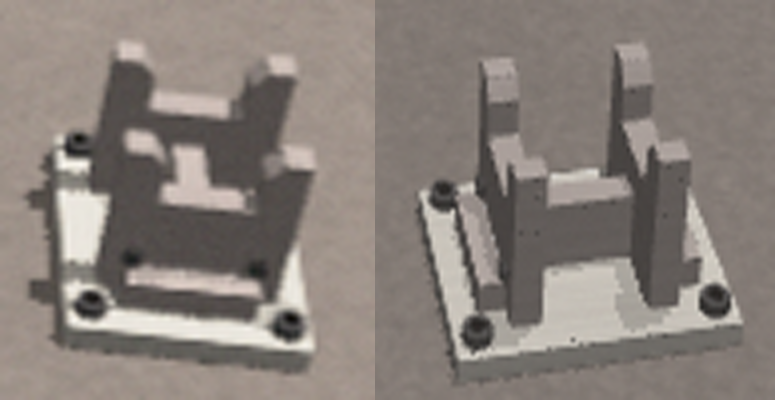

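The nest is at about (0.50, 0.265). Seen in the scene view its forks stand one behind the other, front floor at about (430,232) and rear floor at (427,212). I'll move over the valve for a close look.

Call:
apply_moves:
  increments:
    - [0, [0.05, 0.06, 0], 0]
    - [0, [0.05, 0.06, 0], 0]
    - [0, [0.05, 0.06, 0], 0]
    - [0, [0.05, 0.06, 0], 0]
    - [0, [0.05, 0.06, 0], 0]
    - [0, [0.05, 0.06, 0], 0]
    - [0, [0.05, 0.06, 0], 0]
    - [0, [0.05, 0.06, 0], 0]
    - [0, [0.05, 0.06, 0], 0]
    - [0, [0.05, 0.06, 0], 0]
  grip_force: 30

```text
time: 0.93
tool_pos: [0.4143, -0.3531, 0.2224]
ee_rot: [[0.97, 0.242, -0.0], [0.242, -0.97, 0.0], [-0.0, -0.0, -1.0]]
ft_force: [0.6, -0.8, 0.0]
opening: 0.094
```

Call:
apply_moves:
  increments:
    - [0, [0.05, 0.06, -0.015], 0]
    - [0, [0.05, 0.06, -0.015], 0]
    - [0, [0.05, 0.06, -0.015], 0]
    - [0, [0, 0, 0], 0]
    - [0, [0, 0, 0], 0]

```text
time: 1.35
tool_pos: [0.4895, -0.2626, 0.1992]
ee_rot: [[0.969, 0.246, -0.001], [0.246, -0.969, 0.001], [-0.001, -0.001, -1.0]]
ft_force: [0.6, 0.5, -0.9]
opening: 0.094
```

Run:
```python
from h import *
o=r.get_obs();print(np.round(o["tool_pos"],4),np.round(o["joint_positions"],3),np.round(o["ee_rot"][:,0],3))
c=cam("wrist");a=r.camera("wrist");cv2.imwrite("pics/w1.png",a[:,:,::-1])
```

```text
[ 0.4895 -0.2626  0.1992] [ 0.528  0.264 -0.178  1.89   0.054  0.993 -0.996] [ 0.969  0.246 -0.001]
```

View pics/w1.png

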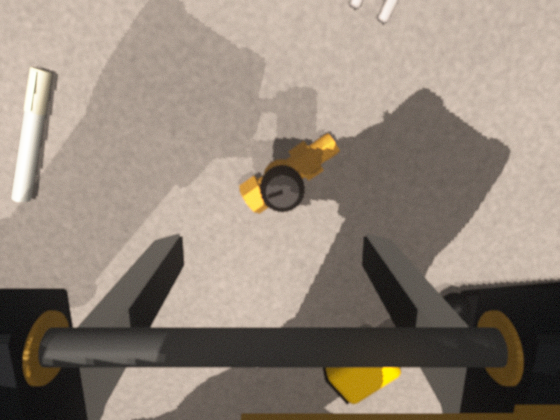

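The cap is at (282,188), and the run goes from the near hexagon at (252,195) to the tailpiece at (332,143).

```bash
cat >> h.py <<'E'
def comps(m,x0=0,y0=0):
    n,l,st,c=cv2.connectedComponentsWithStats(m.astype(np.uint8));return [(st[i],c[i],l==i) for i in range(1,n)]
def valve(im,c,zc,zr):
    box=(220,110,350,225);x0,y0,x1,y1=box;s=im[y0:y1,x0:x1].astype(int)
    dk=[k for k in comps((s.max(2)<75)&(s.max(2)-s.min(2)<25))]
    br=np.argwhere((s[...,2]-s[...,0]>60)&(s[...,2]>110))[:,::-1]+[x0,y0]
    return dk,br
E
python3 - <<'E'
from h import *
c=cam("wrist");a=cv2.imread("pics/w1.png")
s=cv2.GaussianBlur(cv2.cvtColor(a,6),(5,5),1)
H=cv2.HoughCircles(s[140:240,230:340],cv2.HOUGH_GRADIENT,1,30,param1=120,param2=12,minRadius=15,maxRadius=30);print(H)
K,R,t=c
for u in H[0]:
    uv=u[:2]+[230,140]; P=onz(c,uv,.071);d=(R@P+t)[2];print(uv,P,"diam",2*u[2]/K[0,0]*d)
dk,br=valve(a,c,0,0)
P=np.array([onz(c,u,.015) for u in br])[:,:2]
vx,vy,x,y=cv2.fitLine(P.astype(np.float32),cv2.DIST_HUBER,0,.01,.01).ravel()
t_=(P-[x,y])@[vx,vy];print("run",x,y,np.degrees(np.arctan2(vy,vx)),np.ptp(t_),len(P))
print(np.array([x,y])+t_.min()*np.array([vx,vy]),np.array([x,y])+t_.max()*np.array([vx,vy]))
E
```

```text
[[[50.5 45.5 21.6]]]
[280.5 185.5] [ 0.4998968  -0.26713774  0.071     ] diam 0.03495169279573032
run 0.50560606 -0.27751598 -42.301605 0.10460861068650303 1968
[ 0.46427444 -0.23990499] [ 0.54164425 -0.31031006]
```

Run:
```python
from h import *
c=cam("side");f=lambda x,y:onz(c,(260+(x-375)/4,250+y/4.444),.012)[:2]
A,B,C=f(420,190),f(460,362),f(742,322)
cs=cam("scene");g=lambda x,y:onz(cs,(390+x/5,190+y/5),.012)[:2]
D,E_,F=g(65,330),g(315,345),g(55,140)
ang=lambda v:np.degrees(np.arctan2(v[1],v[0]))
for p,q in((B,C),(B,A),(D,E_),(D,F)):print(p,q,np.linalg.norm(q-p),ang(q-p))
# tops of tines z=.082
for n,h,pts in(("side",lambda x,y:onz(c,(260+(x-375)/4,250+y/4.444),.082)[:2],[(498,62),(630,46),(531,165),(672,148)]),("scene",lambda x,y:onz(cs,(390+x/5,190+y/5),.082)[:2],[(130,48),(278,62),(143,135),(293,155)])):
    P=np.array([h(*p) for p in pts]);print(n,P,P.mean(0),ang(P[1]-P[0]),ang(P[2]-P[0]),np.linalg.norm(P[1]-P[0]),np.linalg.norm(P[2]-P[0]))
```

```text
[0.53707361 0.3280503 ] [0.42681838 0.28646077] 0.1178384701981607 -159.33295250124306
[0.53707361 0.3280503 ] [0.56978299 0.23926262] 0.09462111649716194 -69.77619879761937
[0.57594211 0.24077431] [0.53654852 0.32850234] 0.09616684918327975 114.1820908986827
[0.57594211 0.24077431] [0.46421585 0.20099056] 0.1185980746511351 -160.4000840338506
side [[0.53656992 0.2417316 ]
 [0.48286148 0.22101867]
 [0.51500965 0.29841034]
 [0.46106125 0.27844948]] [0.49887557 0.25990252] -158.91061941613918 110.82652742428661 0.05756407242784489 0.06064095058772416
scene [[0.48146149 0.22586581]
 [0.46138801 0.28027624]
 [0.53329079 0.24625634]
 [0.5170313  0.29974892]] [0.4982929  0.26303683] 110.25038185763535 21.47552155120204 0.0579951664522997 0.05569605127451024
```

The nest comes out at about (0.4985, 0.262) with its fork line at 20.5°, and its sizes agree with the ones given. I'll turn the tool +3.2 rad first, so that all the screwing afterwards fits within the last joint's range. That also gives a second measurement with the camera on the opposite side.

Call:
apply_moves:
  increments:
    - [0, [0.01, -0.005, 0], 1]
    - [0, [0.01, -0.005, 0], 1]
    - [0, [0, 0, 0], 1]
    - [0, [0, 0, 0], 1]
    - [0, [0, 0, 0], 1]
    - [0, [0, 0, 0], 1]
    - [0, [0, 0, 0], 1]
    - [0, [0, 0, 0], 1]
    - [0, [0, 0, 0], 1]
    - [0, [0, 0, 0], 1]

```text
time: 2.23
tool_pos: [0.4975, -0.2716, 0.2001]
ee_rot: [[0.318, 0.948, -0.0], [0.948, -0.318, -0.001], [-0.001, -0.0, -1.0]]
ft_force: [-0.2, -0.9, -0.2]
opening: 0.0939
```

Call:
apply_moves:
  increments:
    - [0, [0, 0, 0], 1]
    - [0, [0, 0, 0], 1]
    - [0, [0, 0, 0], 1]
    - [0, [0, 0, 0], 1]
    - [0, [0, 0, 0], 1]
    - [0, [0, 0, 0], 1]
    - [0, [0, 0, 0], 1]
    - [0, [0, 0, 0], 1]
    - [0, [0, 0, 0], 1]
    - [0, [0, 0, 0], 1]

```text
time: 3.07
tool_pos: [0.4975, -0.2716, 0.2001]
ee_rot: [[-0.626, 0.78, -0.0], [0.78, 0.626, -0.001], [-0.0, -0.001, -1.0]]
ft_force: [-0.1, -0.9, -0.7]
opening: 0.094
```

Call:
apply_moves:
  increments:
    - [0, [0, 0, 0], 1]
    - [0, [0, 0, 0], 1]
    - [0, [0, 0, 0], 1]
    - [0, [0, 0, 0], 1]
    - [0, [0, 0, 0], 1]
    - [0, [0, 0, 0], 1]
    - [0, [0, 0, 0], 1]
    - [0, [0, 0, 0], 1]
    - [0, [0, 0, 0], 1]
    - [0, [0, 0, 0], 1]

```text
time: 3.9
tool_pos: [0.4975, -0.2716, 0.2]
ee_rot: [[-0.994, -0.105, -0.001], [-0.105, 0.994, -0.001], [0.001, -0.001, -1.0]]
ft_force: [0.3, -0.0, -0.9]
opening: 0.0938
```

Call:
apply_moves:
  increments:
    - [0, [0, 0, 0], 1]
    - [0, [0, 0, 0], 1]
    - [0, [0, 0, 0], 0]
    - [0, [0, 0, 0], 0]
    - [0, [0, 0, 0], 0]

```text
time: 4.32
tool_pos: [0.498, -0.2707, 0.2]
ee_rot: [[-0.956, -0.294, -0.0], [-0.294, 0.956, -0.0], [0.0, -0.0, -1.0]]
ft_force: [0.2, -0.1, 0.0]
opening: 0.094
```

Run:
```python
from h import *
o=r.get_obs();print(o["time"],np.round(o["tool_pos"],4),np.round(o["joint_positions"],3),np.round(o["ee_rot"][:,0],3))
c=cam("wrist");a=r.camera("wrist")[:,:,::-1].copy();cv2.imwrite("pics/w2.png",a)
s=cv2.GaussianBlur(cv2.cvtColor(a,6),(5,5),1)
H=cv2.HoughCircles(s[120:260,220:350],cv2.HOUGH_GRADIENT,1,30,param1=120,param2=12,minRadius=15,maxRadius=30)
K,R,t=c
for u in H[0]:
    uv=u[:2]+[220,120]; P=onz(c,uv,.071);d=(R@P+t)[2];print(uv,P,"diam",2*u[2]/K[0,0]*d)
x0,y0=200,80;g=a[80:260,200:360].astype(int)
k=max(comps((g[...,2]-g[...,0]>60)&(g[...,2]>110)),key=lambda k:k[0][4]);print(k[0])
m=(g[...,2]-g[...,0]>60)&(g[...,2]>110)
br=np.argwhere(m)[:,::-1]+[x0,y0]
P=np.array([onz(c,u,.015) for u in br])[:,:2]
vx,vy,x,y=cv2.fitLine(P.astype(np.float32),cv2.DIST_HUBER,0,.01,.01).ravel()
q=(P-[x,y])@[vx,vy];print("run",x,y,np.degrees(np.arctan2(vy,vx)),np.ptp(q),len(P))
```

```text
4.3167 [ 0.498  -0.2707  0.2   ] [ 0.975  0.356 -0.726  1.84   0.271  1.047  2.013] [-0.956 -0.294  0.   ]
[276.5 193.5] [ 0.49357793 -0.26804828  0.071     ] diam 0.03781990700976019
[301.5 163.5] [ 0.46418776 -0.25628303  0.071     ] diam 0.026485615884470726
[  61   67   58   40 1013]
run 0.49818075 -0.27221048 -42.156647 0.10326869176750499 1851
```

View pics/w2.png

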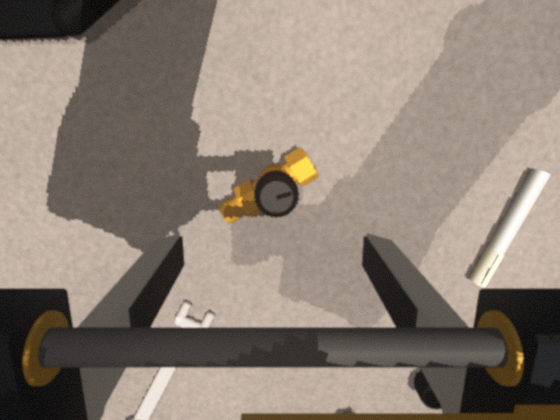

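The cap is now at (276,193) with its pointer rib visible. The two opposed views average to (0.497, -0.267), and the run is at -42.2°. I'll shift, descend and grip.

Call:
apply_moves:
  increments:
    - [0, [-0.002, 0.007, -0.04], 0]
    - [0, [0, 0, -0.04], 0]
    - [0, [0, 0, -0.04], 0]
    - [0, [0, 0, -0.04], 0]
    - [0, [0, 0, -0.04], 0]
    - [0, [0, 0, -0.04], 0]
    - [0, [0, 0, -0.03], 0]
    - [0, [0, 0, -0.016], 0]
    - [0, [0, 0, 0], 0]
    - [0, [0, 0, 0], 0]

```text
time: 5.2
tool_pos: [0.4977, -0.2663, 0.0573]
ee_rot: [[-0.955, -0.298, -0.0], [-0.298, 0.955, 0.0], [0.0, 0.0, -1.0]]
ft_force: [0.4, -0.6, 0.9]
opening: 0.0936
```

Call:
apply_moves:
  increments:
    - [1, [0, 0, 0], 0]
    - [1, [0, 0, 0], 0]
    - [1, [0, 0, 0], 0]
    - [1, [0, 0, 0], 0]
    - [1, [0, 0, 0], 0]
    - [1, [0, 0, 0], 0]
    - [1, [0, 0, 0], 0]
    - [1, [0, 0, 0], 0]
  grip_force: 35

```text
time: 5.87
tool_pos: [0.4975, -0.2663, 0.057]
ee_rot: [[-0.954, -0.299, -0.0], [-0.299, 0.954, 0.0], [0.0, 0.0, -1.0]]
ft_force: [-0.9, 1.2, -1.0]
opening: 0.0438
```

Call:
apply_moves:
  increments:
    - [1, [0, 0, 0], 0]
    - [1, [0, 0, 0], 0]
    - [1, [0, 0, 0], 0]
    - [1, [0, 0, 0], 0]

```text
time: 6.2
tool_pos: [0.4977, -0.2665, 0.057]
ee_rot: [[-0.954, -0.299, 0.0], [-0.299, 0.954, -0.0], [-0.0, -0.0, -1.0]]
ft_force: [0.6, -1.4, 0.4]
opening: 0.0353
```

Call:
apply_moves:
  increments:
    - [1, [0, 0, 0.005], 0]
    - [1, [0, 0, 0.01], 0]
    - [1, [0, 0, 0.03], 0]
    - [1, [0, 0, 0.04], 0]
    - [1, [0, 0, 0.04], 0]
    - [1, [0, 0, 0.04], 0]
    - [1, [0, 0, 0.04], 0]
    - [1, [0, 0, 0.04], 0]
    - [1, [0, 0, 0.04], 0]
    - [1, [0, 0, 0.015], 0]

```text
time: 7.03
tool_pos: [0.4983, -0.2663, 0.2097]
ee_rot: [[-0.954, -0.299, 0.002], [-0.299, 0.954, -0.001], [-0.002, -0.002, -1.0]]
ft_force: [0.7, 0.0, -2.8]
opening: 0.0353
```

It's held: the wrist reads -2.8 N of load and the opening is 35 mm. Next I carry it to the nest, turning +1.1 rad on the way.

Call:
apply_moves:
  increments:
    - [1, [0, 0.03, 0], 0.5]
    - [1, [0, 0.05, 0], 0.8]
    - [1, [0, 0.06, 0], 0.8]
    - [1, [0, 0.06, 0], 0.8]
    - [1, [0, 0.06, 0], 0.8]
    - [1, [0, 0.06, 0], 0.8]
    - [1, [0, 0.06, 0], 0.8]
    - [1, [0, 0.06, 0], 0.8]
    - [1, [0, 0.06, 0], 0.8]
    - [1, [0, 0.06, 0], 0.8]

```text
time: 7.87
tool_pos: [0.4966, 0.0153, 0.2064]
ee_rot: [[-0.473, -0.881, -0.001], [-0.881, 0.473, -0.0], [0.001, 0.001, -1.0]]
ft_force: [0.3, 0.5, -4.1]
opening: 0.0352
```

Call:
apply_moves:
  increments:
    - [1, [0, 0.06, 0], 0.8]
    - [1, [0, 0.06, 0], 0.8]
    - [1, [0, 0.06, 0], 0.8]
    - [1, [0, 0.06, 0], 0.8]
    - [1, [0, 0.06, 0], 0]
    - [1, [0, 0.06, 0], 0]
    - [1, [0, 0.06, 0], 0]
    - [1, [0, 0.03, 0], 0]
    - [1, [0, 0, 0], 0]
    - [1, [0, 0, 0], 0]

```text
time: 8.7
tool_pos: [0.4965, 0.2395, 0.2062]
ee_rot: [[-0.174, -0.985, -0.001], [-0.985, 0.174, -0.0], [0.0, 0.001, -1.0]]
ft_force: [-0.5, -1.4, -4.1]
opening: 0.0354
```

Run:
```python
from h import *
o=r.get_obs();print(o["time"],np.round(o["tool_pos"],4),np.round(o["joint_positions"],3),np.degrees(np.arctan2(*o["ee_rot"][1::-1,0])),o["ft_force"],o["moment"])
for n in("wrist","side"):cv2.imwrite(f"pics/p_{n}.png",r.camera(n)[:,:,::-1])
a=cv2.imread("pics/p_wrist.png");b=cv2.imread("pics/p_side.png")
cv2.imwrite("pics/p.png",np.hstack([cv2.resize(a[60:340,130:410],(400,400)),cv2.resize(b[190:340,230:380],(400,400),interpolation=2)]))
```

```text
8.7 [0.4965 0.2395 0.2062] [ 0.288  0.431 -1.072  1.855  0.421  1.109  2.027] -100.00081102893063 [-0.46328662 -1.36116288 -4.0523451 ] [ 0.04973957 -0.01774324  0.01443099]
```

View pics/p.png

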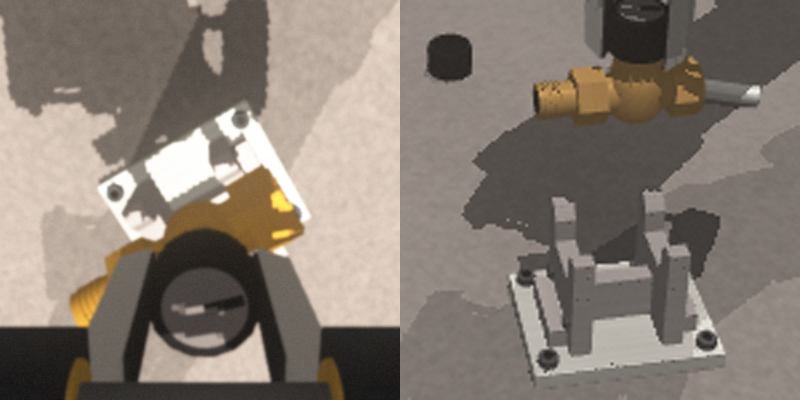

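The valve hangs level above the nest, still about 20 mm short in y. In the wrist crop three plate corners show at (98,187), (243,102) and (308,215).

Run:
```python
from h import *
c=cam("wrist");f=lambda x,y:onz(c,(130+x*.7,60+y*.7),.012)[:2]
A,B,C=f(98,187),f(243,102),f(308,215)
ang=lambda v:np.degrees(np.arctan2(v[1],v[0]))
print(A,B,C,np.linalg.norm(B-A),ang(B-A),np.linalg.norm(C-B),ang(C-B),"centre",(A+C)/2)
# hanging valve upper-edge/axis: tailpiece tip & hex end at z= tool-.041
z=r.get_obs()["tool_pos"][2]-.041
for p in((70,290),(100,325),(265,170),(300,240)):print(p,onz(c,(130+p[0]*.7,60+p[1]*.7),z)[:2])
print(r.get_obs()["tool_pos"])
```

```text
[0.57136118 0.23501827] [0.4625766  0.19521964] [0.42974489 0.28116287] 0.11583616233447352 -159.9050490720402 0.0920008693389836 110.90766863813116 centre [0.50055304 0.25809057]
(70, 290) [0.55530856 0.24598894]
(100, 325) [0.54662134 0.26398703]
(265, 170) [0.46742844 0.20980212]
(300, 240) [0.45766315 0.24110368]
[0.49723008 0.23779908 0.20632433]
```

The nest centre agrees to about 2 mm between views: (0.4985, 0.2615) from the scene and side cameras, (0.501, 0.262) from the wrist after correcting its bias. I'll centre over it and lower the valve into the lead-in.

Call:
apply_moves:
  increments:
    - [1, [0.005, 0.025, 0], 0]
    - [1, [0, 0.025, 0], 0]
    - [1, [0, 0, 0], 0]
    - [1, [0, 0, -0.03], 0]
    - [1, [0, 0, -0.03], 0]
    - [1, [0, 0, -0.03], 0]
    - [1, [0, 0, -0.03], 0]
    - [1, [0, 0, -0.02], 0]
    - [1, [0, 0, 0], 0]
    - [1, [0, 0, 0], 0]

```text
time: 9.63
tool_pos: [0.4997, 0.2636, 0.1363]
ee_rot: [[-0.176, -0.984, -0.001], [-0.984, 0.176, -0.0], [0.0, 0.001, -1.0]]
ft_force: [0.3, -0.4, -2.5]
opening: 0.0354
```

Run:
```python
from h import *
o=r.get_obs();print(o["time"],np.round(o["tool_pos"],4),np.degrees(np.arctan2(*o["ee_rot"][1::-1,0])),o["ft_force"],o["moment"])
for n in("scene","side"):cv2.imwrite(f"pics/q_{n}.png",r.camera(n)[:,:,::-1])
a=cv2.imread("pics/q_scene.png");b=cv2.imread("pics/q_side.png")
cv2.imwrite("pics/q.png",np.hstack([cv2.resize(a[165:265,380:480],(400,400),interpolation=2),cv2.resize(b[240:340,260:360],(400,400),interpolation=2)]))
```

```text
9.6333 [0.4997 0.2636 0.1363] -100.15878205420569 [ 0.28156882 -0.36490214 -2.50262162] [ 0.16177713 -0.05794913 -0.01531097]
```

View pics/q.png

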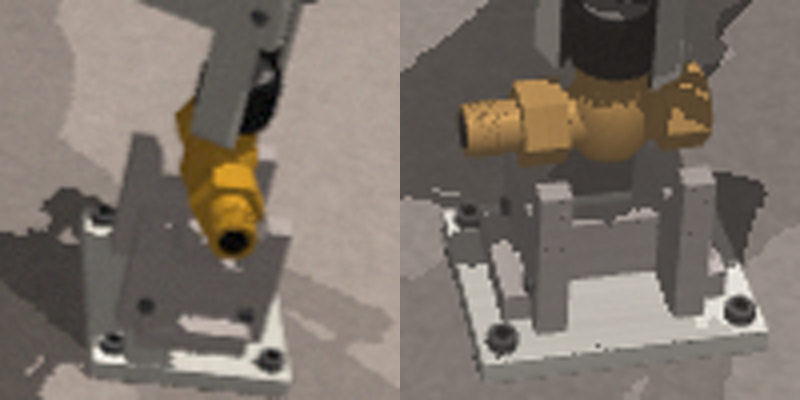

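Run:
```python
from h import *
c=cam("scene");d=np.array([np.cos(np.radians(20.5)),np.sin(np.radians(20.5)),0]);n=np.array([-d[1],d[0],0])
for o in([.4995,.2624],[.4985,.2615]):
    P=np.r_[o,.094]+.06*d;u=proj(c,P);print((u-[380,165])*4)
u=np.array([233,241])/4+[380,165];X=onz(c,u,.094);D=X[:2]-[.4985,.2615];print(X,D@d[:2],D@n[:2])
c=cam("side");u=np.array([463,130])/4+[260,240];X=onz(c,u,.094);D=X[:2]-[.4985,.2615];print(X,D@d[:2],D@n[:2])
```

```text
[224.29611935 239.58547864]
[222.92546002 237.75241159]
[0.55473437 0.2871995  0.094     ] 0.0616733255190366 0.004378311953070321
[0.39720063 0.2535483  0.094     ] -0.09766904976575654 0.02802765565676362
```

Run:
```python
from h import *
d=np.array([np.cos(np.radians(20.5)),np.sin(np.radians(20.5))]);n=np.array([-d[1],d[0]])
c=cam("side");N=np.array([.4989,.2599])
for z,p in((.094,(63,130)),):
    X=onz(c,np.array(p)/4+[260,240],z);D=X[:2]-N;print(X,D@d,D@n)
# tri tip from both views
print(tri(cam("scene"),np.array([233,241])/4+[380,165],c,np.array([63,130])/4+[260,240]))
# brass-run angle in scene from wrist view
o=r.get_obs();cw=cam("wrist");a=r.camera("wrist")[:,:,::-1].copy();cv2.imwrite("pics/w3.png",a)
s=a.astype(int);m=((s[...,2]-s[...,0]>60)&(s[...,2]>90));m[300:]=0
k=max(comps(m),key=lambda k:k[0][4]);print(k[0])
cv2.imwrite("pics/w3c.png",a[60:340,130:430])
```

```text
[0.55483905 0.2842231  0.094     ] 0.0609146778971409 0.0031925024544036695
[0.55490338 0.28673106 0.09501019]
[ 178  176  165  114 3943]
```

View pics/w3c.png

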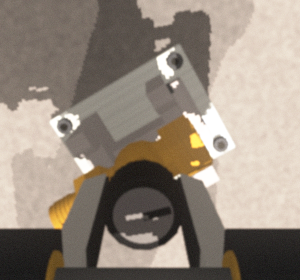

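In the wrist crop the valve's far edge runs parallel to the nest plate. The scene and side views both put the tip about 3 mm off across the slot, so I'll correct 2 mm and lower slowly.

Call:
apply_moves:
  increments:
    - [1, [0.001, -0.004, 0], 0]
    - [1, [0, 0, -0.006], 0]
    - [1, [0, 0, -0.006], 0]
    - [1, [0, 0, -0.006], 0]
    - [1, [0, 0, 0], 0]

```text
time: 10.2
tool_pos: [0.5003, 0.2614, 0.1273]
ee_rot: [[-0.177, -0.984, -0.001], [-0.984, 0.177, -0.0], [0.001, 0.0, -1.0]]
ft_force: [-0.3, -1.0, -3.1]
opening: 0.0357
```

Call:
apply_moves:
  increments:
    - [1, [0, 0, -0.006], 0]
    - [1, [0, 0, -0.006], 0]
    - [1, [0, 0, -0.004], 0]
    - [1, [0, 0, 0], 0]

```text
time: 10.53
tool_pos: [0.5004, 0.2615, 0.1194]
ee_rot: [[-0.177, -0.984, -0.001], [-0.984, 0.177, -0.0], [0.0, 0.001, -1.0]]
ft_force: [-0.1, 0.5, -2.5]
opening: 0.0355
```

```bash
python3 -c "
from h import *
o=r.get_obs();print(o['time'],np.round(o['tool_pos'],4),np.degrees(np.arctan2(*o['ee_rot'][1::-1,0])),o['ft_force'],o['moment'])"
```

```text
10.5333 [0.5004 0.2615 0.1194] -100.17682585446062 [-0.10596632  0.52247351 -2.51356086] [ 0.13186166 -0.06699133 -0.05275925]
```

It has entered the slots freely. I'll lower the last few millimetres until the floor takes the load.

Call:
apply_moves:
  increments:
    - [1, [0, 0, -0.004], 0]
    - [1, [0, 0, -0.003], 0]
    - [1, [0, 0, 0], 0]

```text
time: 10.78
tool_pos: [0.5005, 0.2616, 0.1162]
ee_rot: [[-0.177, -0.984, -0.0], [-0.984, 0.177, -0.0], [0.0, 0.0, -1.0]]
ft_force: [-0.6, -0.0, -2.6]
opening: 0.0356
```

Call:
apply_moves:
  increments:
    - [1, [0, 0, -0.002], 0]
    - [1, [0, 0, 0], 0]

```text
time: 10.95
tool_pos: [0.5006, 0.2616, 0.1154]
ee_rot: [[-0.177, -0.984, 0.0], [-0.984, 0.177, -0.0], [0.0, -0.0, -1.0]]
ft_force: [0.6, -0.1, -3.9]
opening: 0.0356
```

Call:
apply_moves:
  increments:
    - [1, [0, 0, -0.001], 0]
    - [1, [0, 0, -0.001], 0]
    - [1, [0, 0, 0], 0]

```text
time: 11.2
tool_pos: [0.5006, 0.2618, 0.1148]
ee_rot: [[-0.177, -0.984, 0.0], [-0.984, 0.177, -0.0], [0.0, -0.0, -1.0]]
ft_force: [-2.4, -2.2, 5.0]
opening: 0.0355
```

Call:
apply_moves:
  increments:
    - [1, [0, 0, -0.001], 0]
    - [1, [0, 0, 0], 0]

```text
time: 11.37
tool_pos: [0.5006, 0.2618, 0.1146]
ee_rot: [[-0.177, -0.984, 0.001], [-0.984, 0.177, -0.0], [0.0, -0.001, -1.0]]
ft_force: [-3.0, -3.2, 9.2]
opening: 0.0354
```

The floor contact is at TCP z 0.1148, where 0.115 was predicted, so both hexagons are down. I'll start screwing clockwise and watch the forces.

Call:
apply_moves:
  increments:
    - [1, [0, 0, 0], -1]
    - [1, [0, 0, 0], -1]
    - [1, [0, 0, 0], -1]
    - [1, [0, 0, 0], -1]
    - [1, [0, 0, 0], -1]
    - [1, [0, 0, 0], 0]

```text
time: 11.87
tool_pos: [0.5011, 0.2617, 0.1147]
ee_rot: [[-0.632, -0.775, 0.002], [-0.775, 0.632, -0.0], [-0.001, -0.001, -1.0]]
ft_force: [0.8, -2.4, 5.0]
opening: 0.0355
```

```bash
cat > st.py <<'E'
from h import *
o=r.get_obs();print(o['time'],np.round(o['tool_pos'],4),'yaw',round(np.arctan2(*o['ee_rot'][1::-1,0]),4),'F',o['ft_force'].round(1),'M',o['moment'].round(3),'j7',o['joint_positions'][6].round(3),o['opening'].round(4))
E
python3 st.py
```

```text
Traceback (most recent call last):
  File "st.py", line 2, in <module>
    o=r.get_obs();print(o['time'],np.round(o['tool_pos'],4),'yaw',round(np.arctan2(*o['ee_rot'][1::-1,0]),4),'F',o['ft_force'].round(1),'M',o['moment'].round(3),'j7',o['joint_positions'][6].round(3),o['opening'].round(4))
                                                                                                                                                                                                       ^^^^^^^^^^^^^^^^^^
AttributeError: 'float' object has no attribute 'round'
```

Call:
apply_moves:
  increments:
    - [1, [0, 0, 0], -1]
    - [1, [0, 0, 0], -1]
    - [1, [0, 0, 0], -1]
    - [1, [0, 0, 0], -1]
    - [1, [0, 0, 0], -1]
    - [1, [0, 0, 0], -1]
    - [1, [0, 0, 0], -1]
    - [1, [0, 0, 0], -1]
    - [1, [0, 0, 0], 0]

```text
time: 12.62
tool_pos: [0.5011, 0.2618, 0.1145]
ee_rot: [[-0.996, -0.088, 0.001], [-0.088, 0.996, 0.0], [-0.001, -0.0, -1.0]]
ft_force: [1.3, -1.0, 3.3]
opening: 0.0352
```

```bash
sed -i "s/\[6\].round(3),o\['opening'\].round(4)/[6].round(3),o['opening']/" st.py
python3 st.py
```

```text
12.6167 [0.5011 0.2618 0.1145] yaw -3.0536 F [ 1.3 -1.   3.3] M [-0.445 -0.495  0.003] j7 0.742 0.03522413256153775
```

Call:
apply_moves:
  increments:
    - [1, [0, 0, -0.0005], -1]
    - [1, [0, 0, 0], -1]
    - [1, [0, 0, 0], -1]
    - [1, [0, 0, 0], -1]
    - [1, [0, 0, -0.0005], -1]
    - [1, [0, 0, 0], -1]
    - [1, [0, 0, 0], -1]
    - [1, [0, 0, 0], -1]
    - [1, [0, 0, 0], -1]
    - [1, [0, 0, 0], -1]

```text
time: 13.45
tool_pos: [0.5008, 0.2612, 0.114]
ee_rot: [[-0.615, 0.788, 0.0], [0.788, 0.615, -0.001], [-0.001, -0.0, -1.0]]
ft_force: [-2.2, -5.4, 10.7]
opening: 0.0355
```

```bash
python3 st.py
```

```text
13.45 [0.5008 0.2612 0.114 ] yaw 2.2336 F [-2.2 -5.4 10.7] M [-1.316  0.219  0.056] j7 -0.147 0.0355181708861865
```

Call:
apply_moves:
  increments:
    - [1, [0, 0, 0], -1]
    - [1, [0, 0, 0], -1]
    - [1, [0, 0, 0], 0]

```text
time: 13.7
tool_pos: [0.5007, 0.2613, 0.114]
ee_rot: [[-0.445, 0.896, 0.0], [0.896, 0.445, -0.001], [-0.001, 0.0, -1.0]]
ft_force: [-1.9, -5.5, 11.0]
opening: 0.0353
```

```bash
python3 st.py
```

```text
13.7 [0.5007 0.2613 0.114 ] yaw 2.0317 F [-1.9 -5.5 11. ] M [-1.398  0.236 -0.032] j7 -0.328 0.03529439290049704
```

Call:
apply_moves:
  increments:
    - [1, [0, 0, 0], -1]
    - [1, [0, 0, 0], 0]

```text
time: 13.87
tool_pos: [0.5006, 0.2612, 0.114]
ee_rot: [[-0.354, 0.935, 0.0], [0.935, 0.354, -0.001], [-0.001, -0.0, -1.0]]
ft_force: [-3.1, -5.5, 10.9]
opening: 0.0356
```

```bash
python3 st.py
```

```text
13.8667 [0.5006 0.2612 0.114 ] yaw 1.9324 F [-3.1 -5.5 10.9] M [-1.394  0.404 -0.084] j7 -0.418 0.03561149241389028
```

Call:
apply_moves:
  increments:
    - [1, [0, 0, 0], -1]
    - [1, [0, 0, 0], -1]
    - [1, [0, 0, 0], 0]

```text
time: 14.12
tool_pos: [0.5005, 0.2612, 0.1139]
ee_rot: [[-0.16, 0.987, -0.0], [0.987, 0.16, -0.001], [-0.001, -0.0, -1.0]]
ft_force: [-3.6, -5.7, 11.6]
opening: 0.0353
```

```bash
python3 st.py
```

```text
14.1167 [0.5005 0.2612 0.1139] yaw 1.7317 F [-3.6 -5.7 11.6] M [-1.475  0.553 -0.038] j7 -0.598 0.035311571173278086
```

Call:
apply_moves:
  increments:
    - [1, [0, 0, 0], -1]
    - [1, [0, 0, 0], -1]
    - [1, [0, 0, 0], 0]

```text
time: 14.37
tool_pos: [0.5003, 0.2609, 0.1138]
ee_rot: [[0.039, 0.999, -0.0], [0.999, -0.039, -0.002], [-0.002, -0.0, -1.0]]
ft_force: [-3.7, -6.5, 9.9]
opening: 0.0356
```

```bash
python3 st.py
```

```text
14.3667 [0.5003 0.2609 0.1138] yaw 1.5323 F [-3.7 -6.5  9.9] M [-1.71   0.698  0.43 ] j7 -0.778 0.035601575021826315
```

Call:
apply_moves:
  increments:
    - [1, [0, 0, 0], -1]
    - [1, [0, 0, 0], -1]
    - [1, [0, 0, 0], 0]

```text
time: 14.62
tool_pos: [0.5001, 0.2609, 0.1135]
ee_rot: [[0.236, 0.972, -0.001], [0.972, -0.236, -0.002], [-0.002, -0.001, -1.0]]
ft_force: [-3.7, -5.7, 8.4]
opening: 0.0352
```

```bash
python3 st.py
```

```text
14.6167 [0.5001 0.2609 0.1135] yaw 1.3325 F [-3.7 -5.7  8.4] M [-1.623  0.781  0.463] j7 -0.959 0.0352122232033698
```

The torque about z jumped to 0.43 to 0.46 N m and stays there, so the cap is on its stop and the pads are slipping. The total turn is about 3.1 rad, inside the expected range. I'll unwind in small steps to find the zero-torque reference.

Call:
apply_moves:
  increments:
    - [1, [0, 0, 0], 0.2]
    - [1, [0, 0, 0], 0]

```text
time: 14.78
tool_pos: [0.5002, 0.261, 0.1136]
ee_rot: [[0.209, 0.978, -0.001], [0.978, -0.209, -0.001], [-0.001, -0.0, -1.0]]
ft_force: [-3.7, -5.6, 8.5]
opening: 0.0353
```

```bash
python3 st.py
```

```text
14.7833 [0.5002 0.261  0.1136] yaw 1.36 F [-3.7 -5.6  8.5] M [-1.538  0.746  0.089] j7 -0.934 0.035336026948248535
```

Call:
apply_moves:
  increments:
    - [1, [0, 0, 0], 0.2]
    - [1, [0, 0, 0], 0]

```text
time: 14.95
tool_pos: [0.5002, 0.261, 0.1136]
ee_rot: [[0.19, 0.982, -0.001], [0.982, -0.19, -0.001], [-0.001, -0.001, -1.0]]
ft_force: [-2.6, -5.9, 8.1]
opening: 0.0356
```

```bash
python3 st.py
```

```text
14.95 [0.5002 0.261  0.1136] yaw 1.3798 F [-2.6 -5.9  8.1] M [-1.474  0.668 -0.012] j7 -0.916 0.03560005922244926
```

Call:
apply_moves:
  increments:
    - [1, [0, 0, 0], 0.2]
    - [1, [0, 0, 0], 0]

```text
time: 15.12
tool_pos: [0.5002, 0.261, 0.1136]
ee_rot: [[0.17, 0.985, -0.001], [0.985, -0.17, -0.001], [-0.001, -0.001, -1.0]]
ft_force: [-3.8, -6.0, 8.7]
opening: 0.0352
```

```bash
python3 st.py
python3 - <<'E'
from h import *
for n in("scene","side"):cv2.imwrite(f"pics/t_{n}.png",r.camera(n)[:,:,::-1])
a=cv2.imread("pics/t_scene.png");b=cv2.imread("pics/t_side.png")
cv2.imwrite("pics/t.png",np.hstack([cv2.resize(a[165:265,380:480],(400,400),interpolation=2),cv2.resize(b[240:340,260:360],(400,400),interpolation=2)]))
E
```

```text
15.1167 [0.5002 0.261  0.1136] yaw 1.3998 F [-3.8 -6.   8.7] M [-1.509  0.715 -0.018] j7 -0.898 0.035246382241390574
```

View pics/t.png

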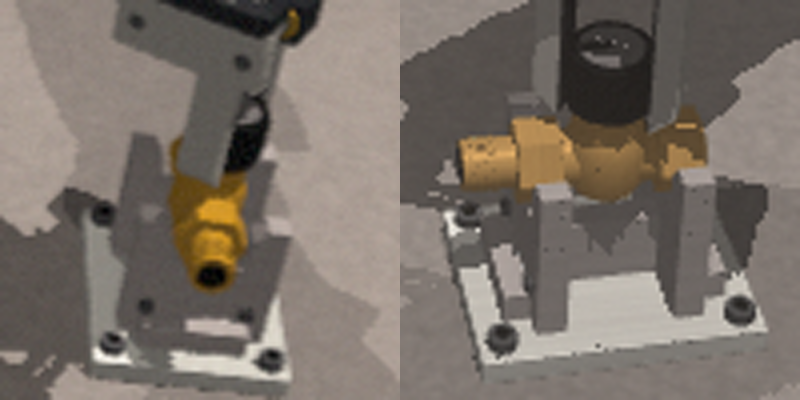

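The torque crossed zero at yaw of about 1.367, so that is my bottomed reference. The valve sits down between the tines, with its tailpiece end at (212,275) in the scene crop and (65,163) in the side crop. Next I check the seat height from those two points, then back off 1.54 rad more to yaw 2.94.

Run:
```python
from h import *
X=tri(cam("scene"),np.array([212,275])/4+[380,165],cam("side"),np.array([65,163])/4+[260,240]);print(X,np.degrees(np.arctan2(X[1]-.262,X[0]-.4995)))
```

```text
[0.55519704 0.28124948 0.07307309] 19.06568911514599
```

Call:
apply_moves:
  increments:
    - [1, [0, 0, 0], 1]
    - [1, [0, 0, 0], 1]
    - [1, [0, 0, 0], 1]
    - [1, [0, 0, 0.0002], 1]
    - [1, [0, 0, 0], 1]
    - [1, [0, 0, 0], 1]
    - [1, [0, 0, 0], 1]
    - [1, [0, 0, 0.0002], 1]
    - [1, [0, 0, 0], 1]
    - [1, [0, 0, 0], 1]

```text
time: 16.05
tool_pos: [0.5008, 0.2617, 0.1139]
ee_rot: [[-0.74, 0.673, 0.0], [0.673, 0.74, 0.0], [-0.0, 0.0, -1.0]]
ft_force: [1.5, -2.2, 2.9]
opening: 0.0356
```

Call:
apply_moves:
  increments:
    - [1, [0, 0, 0], 1]
    - [1, [0, 0, 0.0002], 1]
    - [1, [0, 0, 0], 1]
    - [1, [0, 0, 0], 1]
    - [1, [0, 0, 0], 1]
    - [1, [0, 0, 0], 0.3]
    - [1, [0, 0, 0], 0]

```text
time: 16.63
tool_pos: [0.501, 0.2618, 0.114]
ee_rot: [[-0.978, 0.21, 0.001], [0.21, 0.978, 0.001], [-0.0, 0.001, -1.0]]
ft_force: [1.4, -0.5, 4.0]
opening: 0.0354
```

```bash
python3 st.py
python3 - <<'E'
from h import *
for n in("scene","side"):cv2.imwrite(f"pics/u_{n}.png",r.camera(n)[:,:,::-1])
# valve shift between before/after: brass phase correlation in the tailpiece region
for n,(x0,y0,x1,y1) in(("scene",(418,205,445,240)),("side",(270,265,305,295))):
    f=lambda p:((lambda s:(s[...,2]-s[...,0]>50).astype(np.float32))(cv2.imread(f"pics/{p}_{n}.png")[y0:y1,x0:x1].astype(int)))
    A,B=f("t"),f("u");print(n,A.sum(),B.sum(),np.argwhere(A).mean(0)-np.argwhere(B).mean(0),cv2.phaseCorrelate(A,B))
E
```

```text
16.6333 [0.501  0.2618 0.114 ] yaw 2.9296 F [ 1.4 -0.5  4. ] M [-0.22  -0.383  0.011] j7 0.476 0.03542053793492747
scene 407.0 456.0 [ 1.32402259 -0.44117742] ((1.9391939507629807, -0.002387060559478016), 0.7547825020527152)
side 391.0 32.0 [ 4.51206841 -2.27101982] ((-2.967863424088815, 2.085446302656461), 0.34346534234506115)
```

The tip height of 0.0731 m matches the seat at 0.073. The yaw is 2.930, a 1.56 rad back-off. I'll look at whether the valve body turned in the slots with the cap.

Run:
```python
from h import *
f=lambda p,n,x,y:cv2.resize(cv2.imread(f"pics/{p}_{n}.png")[y:y+75,x:x+100],(400,300),interpolation=2)
cv2.imwrite("pics/tu.png",np.vstack([np.hstack([f(p,"scene",380,185),f(p,"side",260,250)]) for p in "tu"]))
```

```text
(no output)
```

View pics/tu.png

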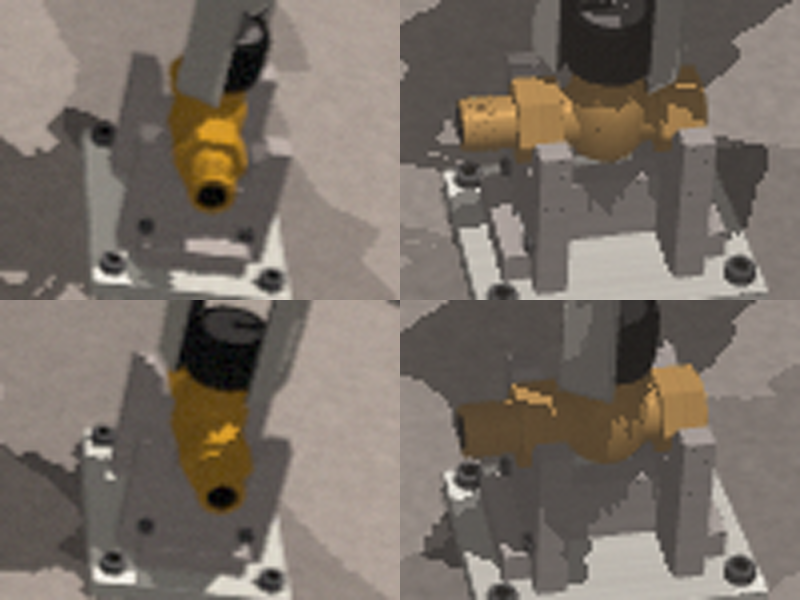

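The tailpiece end moved from (211,194) to (221,196) in the scene crop, about 4.7 mm. So the valve took up its slot play, roughly 0.07 to 0.08 rad anticlockwise, along with the cap. I'll add 0.08 rad so that the cap itself is backed off 1.57 relative to the valve.

Call:
apply_moves:
  increments:
    - [1, [0, 0, 0], 0.4]
    - [1, [0, 0, 0], 0.4]
    - [1, [0, 0, 0], 0]
    - [1, [0, 0, 0], 0]

```text
time: 17.07
tool_pos: [0.5009, 0.2618, 0.114]
ee_rot: [[-0.99, 0.138, 0.001], [0.138, 0.99, 0.0], [-0.001, 0.0, -1.0]]
ft_force: [3.0, -0.7, 5.7]
opening: 0.0355
```

```bash
python3 st.py
python3 - <<'E'
from h import *
cv2.imwrite("pics/v_scene.png",r.camera("scene")[:,:,::-1])
# tailpiece bore (dark) centroid in t,u,v
for p in "tuv":
    s=cv2.imread(f"pics/{p}_scene.png")[225:242,424:446].max(2);k=max(comps(s<40),key=lambda k:k[0][4]);u=k[1]+[424,225]
    X=onz(cam("scene"),u,.073);print(p,u.round(2),k[0][4],X.round(4))
E
```

```text
17.0667 [0.5009 0.2618 0.114 ] yaw 3.0035 F [ 3.  -0.7  5.7] M [-0.177 -0.711  0.032] j7 0.542 0.03550875094470403
t [432.5  233.69] 26 [0.5575 0.2815 0.073 ]
u [434.96 233.89] 27 [0.5557 0.2857 0.073 ]
v [434.89 233.82] 28 [0.5556 0.2855 0.073 ]
```

```bash
python3 -c "
from h import *
r.job_done();o=r.get_obs();print(o['time'],o['tool_pos'],o['opening'],o['ft_force'])"
```

```text
the job is handed in; nothing more can be done
the job is handed in; nothing more can be done
```

The valve is seated in the nest, cap upwards. I screwed the cap down to its stop, backed it off about a quarter turn, and handed the job in with the gripper still closed on it at 35 N, after about 17 s of the 64 s allowed. I did not touch the other fittings, the spare cap or the marker.

**Seating:** The valve went into the slots freely and met the floor at a tool height of 0.1148 m, against 0.115 m predicted. The tailpiece axis then measured 0.0731 m above the bench, against 0.073 m when fully down.

**Bottoming out:** After about 3.1 rad clockwise, the torque jumped to 0.43–0.46 N m and stayed there. I took that as the hard stop with the pads slipping on the cap, so I measured the back-off from where the torque fell back to zero.

**Back-off:** The tool turned back 1.635 rad. About 0.07 rad of that was the valve body taking up its play in the slots, seen as a 4.5 mm shift of the tailpiece end. I had added 0.08 rad for this, and the body did not move any further. The net cap setting is about 1.565 rad; I put the uncertainty at about ±0.04 rad.

**Discrepancies:** The wrist camera read about 3 mm off compared with the other views, so I averaged opposed views. The torque readings also had about 0.05 N m of noise.

My last readings were an opening of 35.5 mm, no force component above 6 N, and the tool steady. A reading I tried to take after handing in was refused.

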